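# Latch the luthier's toolbox and prove that the latch holds

### The job

Slide the brass bolt of the toolbox's barrel latch fully home through the keeper on the lid. Then prove that it holds: pull straight up on the lid's handle with a slowly rising force up to about 15 N (never above 18 N, no jerk), keep that pull for a second, ease the lid down and let go. Leave the box shut and latched, and do not disturb the things around it.

Things in the scene. Friction and masses are not known exactly. Their poses are not given: they have to be found in the camera images.
- toolbox: Wooden toolbox fixed to the bench, 260 mm wide (its y), 170 mm deep (its x), 118 mm high with the lid shut. Origin: centre of its underside; z up; its front, with the brass latch, faces its own -x. It has a lift-off lid, 10 mm thick, guided by dowels.
- lid (a joint): Height by which the lift-off lid has risen straight up on its dowels, m: 0 shut (its start). With its fittings it weighs 0.3 to 0.45 kg; that part of a pull does not load the latch. With the bolt home it still has hidden free play of about 1 to 9.5 mm, different every time; then the sprung keeper takes up the pull, giving about 0.07 mm per newton.
- handle (a point): Centre of the grip bar of the wooden handle on the lid: bar 100 mm long along the box's y, 14 mm thick along the box's x, 16 mm high, carried on two posts near its ends; the 32 mm below the bar are open. Its centre lies 40 mm above the lid's top, 158 mm above the bench, 20 mm in front of the box's middle (at its x = -20 mm). To pinch it, close the fingers along the box's x.
- bolt (a joint): Travel of the latch bolt, m: 0 fully drawn, 0.040 fully home (hard stop); moves along the box's -y. It drags with about 3 N of friction and stays where it is left. It starts drawn, within 12 mm of 0.
- bolt_knob (a point): On the axis of the bolt's upright round brass knob, 12 mm diameter, its top 12 mm above this point; 25 mm are free either side of it along the box's y; the lid's front edge is 12 mm behind it, the lid's top 16 mm lower than this point. This point is 134 mm above the bench, 18 mm in front of the box's front face, and at box y = +92 mm minus the bolt travel. Slide it along the box's -y.
- bolt_nose (a point): The horizontal brass rod of the bolt, 10 mm diameter, 112 mm long, along the box's y, axis 96 mm above the bench and 18 mm in front of the front face; moves with the bolt. This point is the end of the rod that goes into the keeper.
- hasp (a point): Brass plate on the middle of the lid's front edge, with the keeper loop hanging from it 18 mm in front of the front face; the loop is 14 mm wide along y and the rod passes through it. This point: middle of the lid's top front edge.
- river_stone: Round grey river stone, 96 mm diameter, 44 mm high, loose on the bench; origin at its underside. Leave alone.
- marking_gauge: Boxwood marking gauge, beam 200 mm long along its x, stock 66 mm wide and 48 mm high, loose; origin at the underside under the beam's middle. Leave alone.
- reamer: Steel peg reamer, 140 mm tapered shaft along its +x from the origin, 90 mm wooden cross handle at the origin, 24 mm high, loose; origin at the underside. Leave alone.
- peg_rack: Small fixed wooden block 50 x 130 x 30 mm (long along its y) with three red-stained pegs standing in it, 86 mm high in all; origin at its underside. Leave alone.

How it is judged (in metres and radians):
On the way, in this order (a step that is already met when the one before it is completed fails the run):
1. the bolt is slid home (33 of 40 mm or more) with the lid shut (value of joint bolt above 0.033 m and value of joint lid below 0.004 m), for 0.2 s.
2. the lid is pulled up against the home bolt, the keeper bearing on the rod with more than 8 N, for half a second (value of joint bolt above 0.033 m and contact force between keeper and bolt above 8 N), for 0.5 s.
At the end, for the whole second after the job is handed in: the bolt is home (33 mm or more of its 40 mm), the lid lies shut (under 3 mm up) and nothing pulls on the latch (under 1 N) (value of joint bolt above 0.033 m and value of joint lid below 0.003 m and contact force between keeper and bolt below 1 N); the robot touches nothing.
It fails at once if the latch is overloaded: keeper on rod above 16 N (over 19 N at the handle) (contact force between keeper and bolt above 16 N).
It fails at once if the lid is opened (over 20 mm) (value of joint lid above 0.02 m).
It fails at once if the lid is jerked up (faster than 60 mm/s) (velocity of joint lid above 0.06 m/s).
It fails at once if the lid is let drop (falls faster than 0.25 m/s) (velocity of joint lid below -0.25 m/s).
It fails at once if a bystander is moved by more than 15 mm (distance of any of river_stone, marking_gauge, reamer, peg_rack from where it was at the start of the episode above 0.015 m).
It also fails if it takes over 66 s, if anything falls off the work surface, if the arm or the gripper's body presses on something with over 40 N, if the wrist force passes 120 N, or if a joint passes its speed limit or range.

### The arm

A 7-joint arm with a two-finger parallel gripper is mounted at the origin on the work surface. World frame = base frame: x ahead of the robot, y to its left, z up, the work surface at z = 0. Lengths are in mm, angles in rad, forces in N, time in s.
With the tool pointing down it reaches from about 350 to 900 mm from the base axis. Payload 8.1 kg.
Tool frame: the origin (TCP) lies at the very end of the fingers, on their centre line; the grasp point (between the pads) lies bot.grasp_offset behind it (bot.grasp_offset is the distance from the TCP to the grasp point, in mm); z points along the fingers, y is the direction in which the jaws open and shut (so a half turn about z gives the same grasp; the last joint's range is limited). The gripper opens to 85 mm and grips with 20 to 120 N. Pads are 22 mm wide; open, the fingers measure 114 mm over their backs; the gripper's body (76 mm by 85 mm) begins 54 mm behind the grasp point. The pads swing forward as they close: fully open they stand 13 mm farther back than shut.
Start: joints at [-1.22, 0.434, 0.025, 1.573, -0.012, 1.134, -0.075], TCP at [274.018, 561.743, 231.323] pointing down, gripper open.
Joint ranges: [-2.62, 2.62], [-0.44, 2.09], [-1.27, 1.32], [0.08, 2.57], [-1.32, 4.46], [0.12, 2], [-2.74, 2.74]. Speed limits (rad/s): [2.22, 2.22, 3.01, 3.01, 3.14, 3.14, 3.14].

### API

Orientations are given as [roll, pitch, yaw] about the fixed x, y, z axes, in that order (R = Rz(yaw) Ry(pitch) Rx(roll)).
In Python, from rig import telemetry, cams, bot gives the robot as it stands.
- The arm moves only by the tool step_arm, never from a script. Its argument "series" is a list of rows, each a list of 6 numbers: the shift along the tool's x, y, z in mm, then the turn, a rotation vector about the tool's x, y, z in degrees. In form: [[x, y, z, rx, ry, rz], ...]. A call has exactly 5 rows; each row is the pose to reach, as a shift and turn from the pose measured when the call began, along the tool's axes at that moment; what a row does not reach only later rows make up. A row lasts 1/8 s, in which the tool goes at most 62.5 mm and 10.7 degrees, less where a joint would pass 70% of its speed; a pose out of reach is approached as far as the arm can. A call with a gripper value outside its range is refused whole. "claw" is the opening, from 0 (shut) to 1 (fully open), set as the call begins (left out, the last holds). The fingers move at their own pace and stop on an object; "squeeze" is the grip in N (left out, the last holds). Time passes only in rows, so rows that repeat a pose let the fingers close, or fill a call up. It gives the time, the measured TCP pose, the force and the opening at its end, in the units of the state.
- telemetry.read_state(): the state, without advancing time (a new reading comes with each control period).
- cams.camera(name): name is "side" or "top"; returns a dict with "image" (400x640x3 uint8, red, green, blue), "vfov" (degrees; the focal length in pixels is half the picture's height over the tangent of half this angle, whatever the lens; pixels are square), "cx", "cy" (the principal point, pixels), "R" (3x3) and "t" (3): a world point X has camera coordinates R X + t. Camera axes: x right, y down, z forward; pixel columns grow to the right and rows downward; lengths in mm; the calibration is good to about 2 mm. A picture is of the moment at which its call begins. There is no depth.
- bot.sign_off(): hands the job in, once; it reports no verdict.
The state is a dict: "time_s": time; "joint_pos": joint angles; "joint_vel": joint speeds; "effort": joint torques, N m; "ee_pos": TCP position; "tcp_rot": TCP orientation; "force": force on the tool from outside, world axes, zero at the start; "torque": the same for the moment, N m; "opening": finger opening in mm.
Only numpy, scipy, OpenCV 4.12 (cv2) and the standard library are available. Lean on these libraries where they do the work, as an engineer would, in place of code of your own. Each camera call takes 0.05 s, during which the arm holds its last target.

## Working session

There is one attempt and no reset: what is moved stays moved. The work goes in short steps, Python scripts to look and compute and a tool call to move; the robot and the scene stay as the last step left them, time stands still between calls to the robot, and variables do not carry over. Pictures are saved under pics/ and viewed, and the job is handed in when it is done.

Besides the shell and the picture viewer there is one more tool, called after ">>>" as name(argument=value, ...), one argument or row to a line, values as JSON. step_arm: Moves the arm, as the interface text tells. Its arguments: {"type":"object","properties":{"series":{"type":"array"},"claw":{"type":"number"},"squeeze":{"type":"number"}},"required":["series"]}

```bash
mkdir -p pics; ls; python3 - <<'E'
from rig import telemetry, cams, bot
import cv2
print(telemetry.read_state(), bot.grasp_offset)
for n in("side","top"):
    c=cams.camera(n); cv2.imwrite(f"pics/{n}0.png",c["image"][:,:,::-1]); print(n,{k:v for k,v in c.items() if k!="image"})
E
```

```text
pics
{'time_s': 0.0, 'joint_pos': array([-1.21962947,  0.43521345,  0.02497068,  1.57408409, -0.01160197,
        1.13398093, -0.0751039 ]), 'joint_vel': array([ 1.40483367e-03,  9.75363407e-04,  8.50698970e-05, -1.73370647e-03,
        1.09824567e-03,  4.81135127e-04, -2.38487659e-03]), 'effort': array([ 3.93029895e-04, -6.70458698e+01,  1.02554619e+00, -3.16221964e+01,
        1.56664598e-02,  1.19946440e-02, -3.57846932e-05]), 'ee_pos': array([273.80404923, 561.2855958 , 230.53688218]), 'tcp_rot': array([-3.14005799e+00,  1.37412146e-04,  2.68775358e+00]), 'force': array([0.60245989, 0.07992476, 0.44138503]), 'torque': array([ 0.00407191, -0.0373596 , -0.00601759]), 'opening': 85.40655604612152} 18.700000000000003
side {'vfov': 50.5500652916649, 'cx': 316.7920129779342, 'cy': 197.4490370577283, 'R': array([[ 0.99736446, -0.07109305,  0.01448804],
       [-0.03073973, -0.59492967, -0.80318974],
       [ 0.06572057,  0.80062755, -0.59554709]]), 't': array([-588.1351249 ,   96.7576433 , 1106.42918052])}
top {'vfov': 55.49145318277776, 'cx': 322.38161957563347, 'cy': 207.09515824333346, 'R': array([[-0.01015251, -0.99989921, -0.00992405],
       [-0.9877817 ,  0.01157196, -0.15541363],
       [ 0.15551281,  0.00822496, -0.98779963]]), 't': array([   5.57771186,  572.38180655, 1230.29476115])}
```

View pics/side0.png

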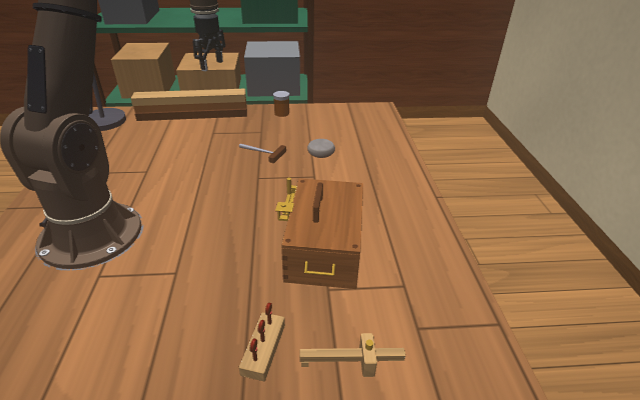

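View pics/top0.png

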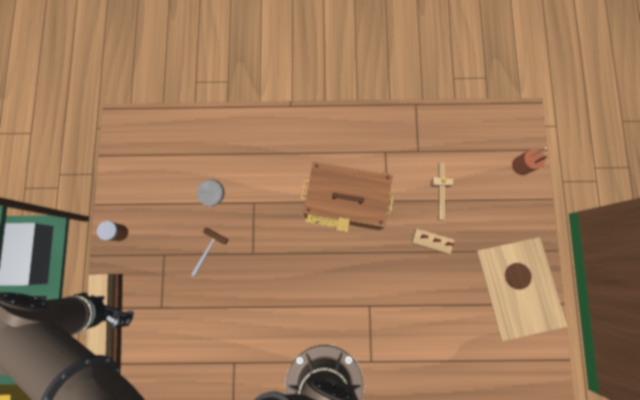

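```bash
python3 - <<'E'
import cv2
a=cv2.imread("pics/top0.png")[145:245,285:410]; cv2.imwrite("pics/topz.png",cv2.resize(a,None,fx=6,fy=6,interpolation=cv2.INTER_CUBIC))
a=cv2.imread("pics/side0.png")[170:290,260:380]; cv2.imwrite("pics/sidez.png",cv2.resize(a,None,fx=5,fy=5,interpolation=cv2.INTER_CUBIC))
E
```

```text
(no output)
```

View pics/topz.png

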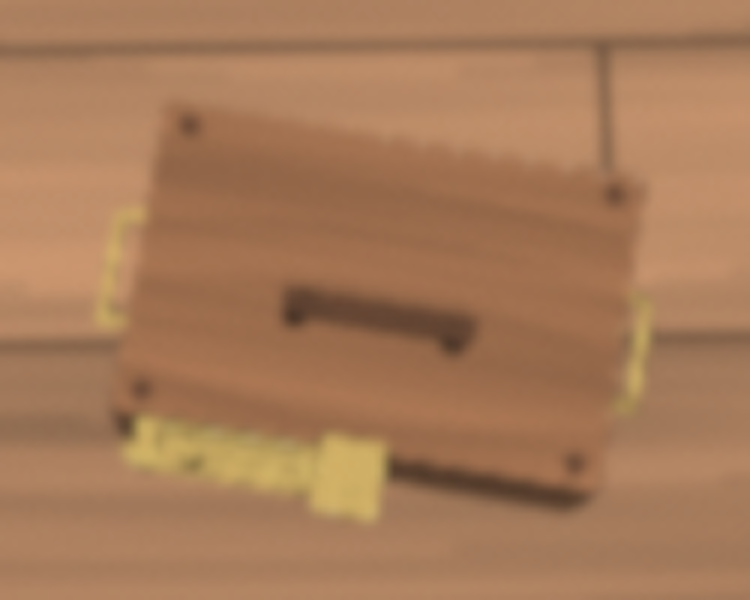

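View pics/sidez.png

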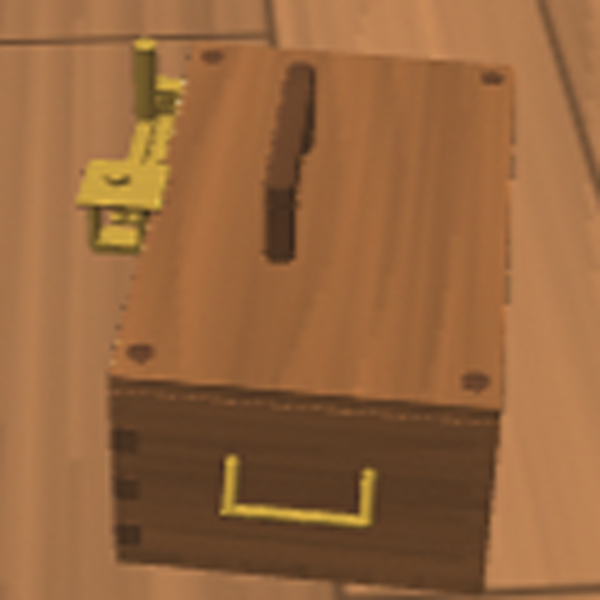

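```bash
cat > h.py <<'E'
import numpy as np
C={'side':(50.5500652916649,316.7920129779342,197.4490370577283,np.array([[ 0.99736446, -0.07109305,  0.01448804],[-0.03073973, -0.59492967, -0.80318974],[ 0.06572057,  0.80062755, -0.59554709]]),np.array([-588.1351249 ,   96.7576433 , 1106.42918052])),
'top':(55.49145318277776,322.38161957563347,207.09515824333346,np.array([[-0.01015251, -0.99989921, -0.00992405],[-0.9877817 ,  0.01157196, -0.15541363],[ 0.15551281,  0.00822496, -0.98779963]]),np.array([   5.57771186,  572.38180655, 1230.29476115]))}
def proj(n,X):
    v,cx,cy,R,t=C[n]; f=200/np.tan(np.radians(v)/2); c=R@np.asarray(X,float)+t
    return np.array([cx,cy])+f*c[:2]/c[2]
def ray(n,px,z):
    v,cx,cy,R,t=C[n]; f=200/np.tan(np.radians(v)/2)
    d=R.T@np.array([(px[0]-cx)/f,(px[1]-cy)/f,1]); o=-R.T@t
    return o+d*(z-o[2])/d[2]
def w(p,b):
    c,s=np.cos(p[2]),np.sin(p[2]); return np.array([p[0]+c*b[0]-s*b[1],p[1]+s*b[0]+c*b[1],b[2]])
E
python3 - <<'E'
from h import *
from scipy.optimize import least_squares
def T(x,y): return ((x+.5)/6-.5+285,(y+.5)/6-.5+145)
def S(x,y): return ((x+.5)/5-.5+260,(y+.5)/5-.5+170)
obs=[('top',T(166,102),(85,130,118)),('top',T(643,186),(85,-130,118)),('top',T(118,412),(-85,130,118)),('top',T(602,483),(-85,-130,118)),
('side',S(110,375),(-85,-130,118)),('side',S(498,410),(85,-130,118)),('side',S(514,66),(85,130,118)),('side',S(198,45),(-85,130,118)),
('side',S(120,560),(-85,-130,0)),('side',S(483,592),(85,-130,0))]
for sub in (['top'],['side'],['top','side']):
    r=least_squares(lambda p:np.concatenate([proj(n,w(p,b))-px for n,px,b in obs if n in sub]),[750,-30,0.1],loss='soft_l1')
    print(sub,r.x,np.round(np.concatenate([proj(n,w(r.x,b))-px for n,px,b in obs]).reshape(-1,2),2).tolist())
p=r.x
k=ray('side',S(146,43),146); print('knob side',k); c,s=np.cos(p[2]),np.sin(p[2]); d=k[:2]-p[:2]; print(c*d[0]+s*d[1],-s*d[0]+c*d[1])
for n,px in(('top',T(378,312)),('side',S(292,75))): print(ray(n,px,166))
print('handle',w(p,(-20,0,158)))
print(proj('top',[274,561,231]),proj('side',[274,561,231]))
E
```

```text
['top'] [ 6.03736555e+02 -8.35196929e+01 -1.69913566e-01] [[-0.13, 0.04], [0.6, -1.64], [-0.93, 0.0], [0.3, 1.15], [-0.02, 1.23], [1.61, 0.5], [-0.05, 0.18], [-1.37, 0.01], [-0.24, 1.68], [0.67, 1.56]]
['side'] [604.37950688 -80.28517209 -69.29654959] [[-0.75, -0.54], [-0.18, -1.32], [-2.18, -0.71], [-1.12, 1.38], [-0.34, -0.18], [0.96, -0.31], [0.57, -0.28], [-0.56, -0.85], [-0.54, 0.23], [0.07, 0.73]]
['top', 'side'] [ 6.03856248e+02 -8.15698028e+01 -1.77745926e-01] [[-0.47, -0.26], [0.15, -1.33], [-1.7, -0.38], [-0.58, 1.4], [-0.39, 0.35], [1.04, 0.04], [0.26, -0.07], [-0.94, -0.52], [-0.58, 0.78], [0.15, 1.09]]
knob side [518.13609968  20.48322388 146.        ]
-102.41374958311906 85.28884973078007
[584.79562411 -78.68025811 166.        ]
[587.31805452 -40.11453828 166.        ]
handle [584.17135272 -78.03357349 158.        ]
[119.3175377  305.76513751] [213.14167808  70.329862  ]
```

```bash
cat >> h.py <<'E'
from scipy.spatial.transform import Rotation as Ro
P=np.array([603.86,-81.57,-0.1777])
def go(st,pos,yaw):
    R=Ro.from_euler('xyz',st['tcp_rot']); T=Ro.from_euler('xyz',[np.pi,0,yaw])
    d=R.inv().apply(np.asarray(pos)-st['ee_pos']); r=(R.inv()*T).as_rotvec(degrees=True)
    print('pos',st['ee_pos'].round(1),'rpy',st['tcp_rot'].round(3),'t',round(st['time_s'],2),'F',st['force'].round(1),'op',round(st['opening'],1)); print('move',d.round(1),r.round(2))
E
cat > g.py <<'E'
import sys
from h import *
from rig import telemetry
a=list(map(float,sys.argv[1:]))  # box coords of TCP, yaw offset from 2.964
go(telemetry.read_state(),w(P,a[:3]),P[2]+np.pi+(a[3] if len(a)>3 else 0))
E
python3 g.py -102.5 85.5 230
```

```text
pos [273.8 561.3 230.6] rpy [-3.14   0.     2.688] t 0.1 F [-0.1 -0.3  0.1] op 85.4
move [-456.6 -378.8    1.2] [ -0.08  -0.   -15.82]
```

>>> step_arm(
  series=[
    [-20, -17, 0, 0, 0, -1],
    [-50, -41, 0, 0, 0, -2],
    [-85, -70, 0, 0, 0, -4],
    [-120, -99, 0, 0, 0, -5],
    [-155, -128, 0, 0, 0, -6],
  ],
  claw=0.5,
)

```text
time_s: 0.72
ee_pos: [357.4, 376.7, 230.5]
tcp_rot: [-3.14, -0.0, 2.793]
force: [0.7, -1.1, 0.5]
opening: 43.1
```

```bash
python3 g.py -102.5 85.5 230
```

```text
pos [357.4 376.7 230.5] rpy [-3.14  -0.     2.793] t 0.72 F [ 0.7 -1.1  0.5] op 43.1
move [-272.6 -279.7    1. ] [-0.11 -0.02 -9.79]
```

>>> step_arm(
  series=[
    [-34, -35, 0, 0, 0, -1.5],
    [-70, -72, 0, 0, 0, -3],
    [-106, -109, 0, 0, 0, -4.5],
    [-142, -146, 0, 0, 0, -6],
    [-175, -180, 0, 0, 0, -7],
  ],
)

```text
time_s: 1.35
ee_pos: [460.7, 145.9, 230.8]
tcp_rot: [-3.139, -0.001, 2.915]
force: [0.5, -0.5, -0.3]
opening: 42.5
```

```bash
python3 g.py -102.5 85.5 200
```

```text
pos [460.7 145.9 230.8] rpy [-3.139e+00 -1.000e-03  2.915e+00] t 1.35 F [ 0.5 -0.5 -0.3] op 42.5
move [ -84.  -109.1   30.9] [-0.12 -0.03 -2.78]
```

>>> step_arm(
  series=[
    [-28, -36, 3, 0, 0, -1],
    [-54, -70, 8, 0, 0, -2],
    [-74, -97, 16, 0, 0, -2.8],
    [-84, -109, 24, 0, 0, -2.8],
    [-84, -109, 31, 0, 0, -2.8],
  ],
)

```text
time_s: 1.98
ee_pos: [518.1, 20.5, 199.3]
tcp_rot: [-3.139, -0.001, 2.963]
force: [-0.8, -0.3, 0.3]
opening: 42.7
```

```bash
python3 g.py -102.5 85.5 165; python3 - <<'E'
from rig import cams
import cv2
a=cams.camera("top")["image"][145:245,285:410,::-1]; b=cams.camera("side")["image"][100:260,230:390,::-1]
cv2.imwrite("pics/t1.png",cv2.resize(a,None,fx=6,fy=6)); cv2.imwrite("pics/s1.png",cv2.resize(b,None,fx=3.7,fy=3.7))
E
```

```text
pos [518.1  20.5 199.3] rpy [-3.139e+00 -1.000e-03  2.963e+00] t 1.98 F [-0.8 -0.3  0.3] op 42.7
move [-0.   0.3 34.3] [-0.13 -0.07 -0.07]
```

View pics/t1.png

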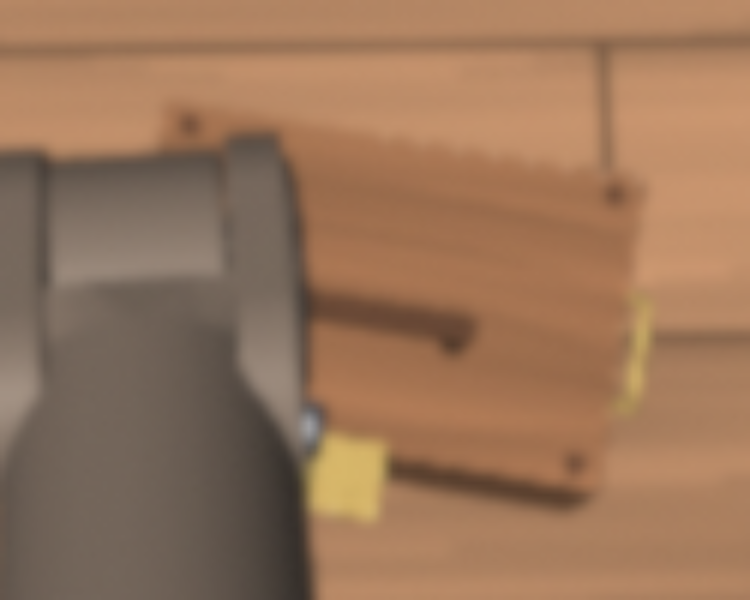

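View pics/s1.png

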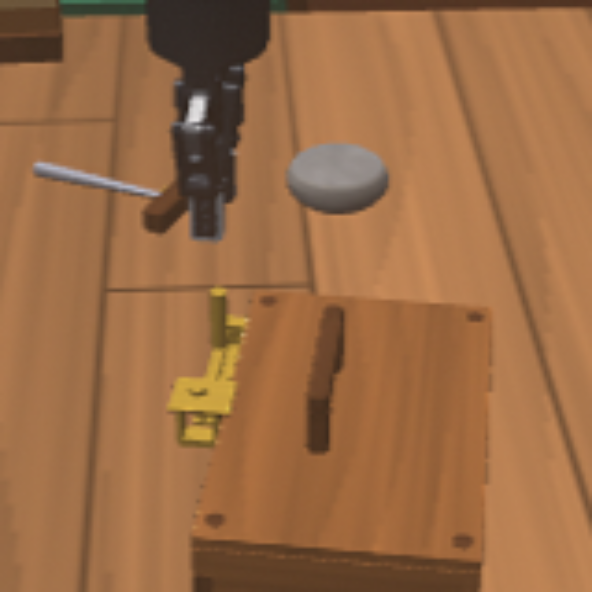

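```bash
python3 - <<'E'
from h import *
for dy in(-22,-36,22):
  for z in (200,206): print(dy,z,((proj('side',w(P,(-102.5,85.5+dy,z)))-[229.5,99.5])*3.7).round())
print(((proj('side',w(P,(-103,85.5,146)))-[229.5,99.5])*3.7).round())
E
```

```text
-22 200 [212. 241.]
-22 206 [212. 233.]
-36 200 [208. 252.]
-36 206 [208. 244.]
22 200 [223. 206.]
22 206 [222. 199.]
[219. 291.]
```

>>> step_arm(
  series=[
    [-1, 0, 15, 0, 0, 0],
    [-1, 0, 32, 0, 0, 0],
    [-1, 0, 50, 0, 0, 0],
    [-1, 0, 66, 0, 0, 0],
    [-1, 0, 76, 0, 0, 0],
  ],
)

```text
time_s: 2.7
ee_pos: [517.3, 22.5, 121.7]
tcp_rot: [-3.139, -0.004, 2.967]
force: [0.7, 0.6, -0.5]
opening: 42.7
```

```bash
python3 g.py -102.5 85.5 122; python3 - <<'E'
from rig import cams
import cv2
b=cams.camera("side")["image"][100:260,230:390,::-1]
cv2.imwrite("pics/s2.png",cv2.resize(b,None,fx=3.7,fy=3.7))
E
```

```text
pos [517.3  22.5 121.7] rpy [-3.139 -0.004  2.967] t 2.7 F [ 0.7  0.6 -0.5] op 42.7
move [-1.1 -1.6 -0.3] [-0.13 -0.22  0.15]
```

View pics/s2.png

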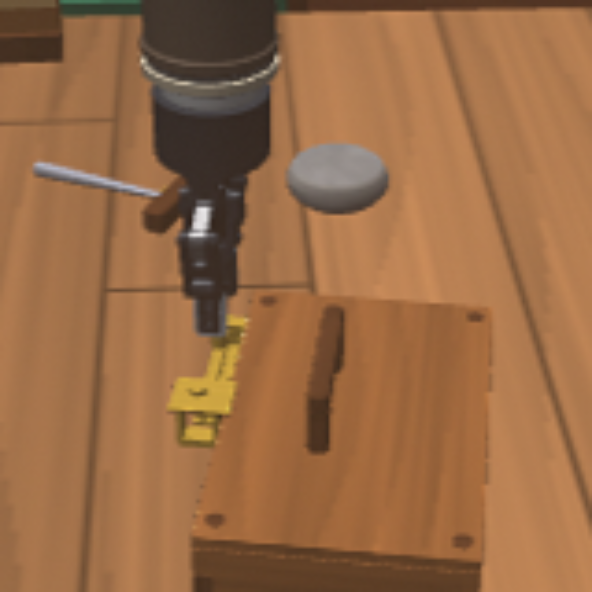

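>>> step_arm(
  series=[
    [-1, 0, 0, 0, 0, 0],
    [-1, 0, 0, 0, 0, 0],
    [-1, 0, 0, 0, 0, 0],
    [-1, 0, 0, 0, 0, 0],
    [-1, 0, 0, 0, 0, 0],
  ],
  claw=0,
  squeeze=25,
)

```text
time_s: 3.38
ee_pos: [518.0, 21.8, 121.2]
tcp_rot: [-3.139, -0.004, 2.966]
force: [0.4, -2.9, 0.6]
opening: 11.3
```

```bash
python3 g.py -102.5 53 122
```

```text
pos [518.   21.8 121.2] rpy [-3.139 -0.004  2.966] t 3.38 F [ 0.4 -2.9  0.6] op 11.3
move [ -0.2 -33.6  -0.7] [-0.16 -0.25  0.12]
```

>>> step_arm(
  series=[
    [0, -5, 0, 0, 0, 0],
    [0, -12, 0, 0, 0, 0],
    [0, -19, 0, 0, 0, 0],
    [0, -26, 0, 0, 0, 0],
    [0, -32, 0, 0, 0, 0],
  ],
)

```text
time_s: 4.0
ee_pos: [512.2, -10.2, 121.2]
tcp_rot: [-3.139, -0.005, 2.966]
force: [-0.6, 3.3, -2.7]
opening: 11.1
```

```bash
python3 g.py -102.5 52 122
```

```text
pos [512.2 -10.2 121.2] rpy [-3.139 -0.005  2.966] t 4.0 F [-0.6  3.3 -2.7] op 11.1
move [-0.4 -2.  -0.8] [-0.16 -0.27  0.1 ]
```

Push gently on to find the hard stop.

>>> step_arm(
  series=[
    [0, -0.5, 0, 0, 0, 0],
    [0, -1, 0, 0, 0, 0],
    [0, -1.5, 0, 0, 0, 0],
    [0, -2, 0, 0, 0, 0],
    [0, -2, 0, 0, 0, 0],
  ],
)

```text
time_s: 4.62
ee_pos: [511.8, -12.1, 121.2]
tcp_rot: [-3.139, -0.005, 2.966]
force: [0.8, 2.6, -2.2]
opening: 11.1
```

```bash
python3 g.py -102.5 52 122
```

```text
pos [511.8 -12.1 121.2] rpy [-3.139 -0.005  2.966] t 4.62 F [ 0.8  2.6 -2.2] op 11.1
move [-0.4 -0.1 -0.8] [-0.16 -0.27  0.11]
```

>>> step_arm(
  series=[
    [0, -0.6, 0, 0, 0, 0],
    [0, -1.2, 0, 0, 0, 0],
    [0, -1.8, 0, 0, 0, 0],
    [0, -2.4, 0, 0, 0, 0],
    [0, -2.4, 0, 0, 0, 0],
  ],
)

```text
time_s: 5.25
ee_pos: [511.7, -13.0, 121.2]
tcp_rot: [-3.14, -0.005, 2.967]
force: [1.3, 7.7, -3.7]
opening: 10.9
```

```bash
python3 g.py -102.5 52 122
```

```text
pos [511.7 -13.  121.2] rpy [-3.14  -0.005  2.967] t 5.25 F [ 1.3  7.7 -3.7] op 10.9
move [-0.4  0.8 -0.8] [-0.08 -0.27  0.19]
```

>>> step_arm(
  series=[
    [0, 0, 0, 0, 0, 0],
    [0, 0, 0, 0, 0, 0],
    [0, 0, 0, 0, 0, 0],
    [0, 0, 0, 0, 0, 0],
    [0, 0, 0, 0, 0, 0],
  ],
  claw=0.4,
)

```text
time_s: 5.88
ee_pos: [511.7, -13.1, 121.2]
tcp_rot: [-3.14, -0.005, 2.967]
force: [0.1, 0.3, 0.8]
opening: 34.1
```

>>> step_arm(
  series=[
    [0, 0, -10, 0, 0, 0],
    [0, 0, -25, 0, 0, 0],
    [0, 0, -45, 0, 0, 0],
    [0, 0, -65, 0, 0, 0],
    [0, 0, -80, 0, 0, 0],
  ],
)

```text
time_s: 6.5
ee_pos: [512.5, -13.1, 203.1]
tcp_rot: [-3.141, -0.003, 2.967]
force: [0.4, 0.6, -0.5]
opening: 33.8
```

```bash
python3 g.py -20 0 205 -1.5708;python3 g.py -20 0 205 1.5708; python3 -c "
from rig import telemetry
print(telemetry.read_state()['joint_pos'])"
```

```text
pos [512.5 -13.1 203.1] rpy [-3.141e+00 -3.000e-03  2.967e+00] t 6.5 F [ 0.4  0.6 -0.5] op 33.8
move [-81.9 -51.5  -2.1] [-1.700e-01 -9.000e-02  9.017e+01]
pos [512.5 -13.1 203.1] rpy [-3.141e+00 -3.000e-03  2.967e+00] t 6.5 F [ 0.4  0.6 -0.5] op 33.8
move [-81.9 -51.5  -2.1] [  0.09  -0.17 -89.83]
[-0.27848877  0.28159062  0.25137719  1.8948395  -0.08316321  0.97817775
  1.40619994]
```

>>> step_arm(
  series=[
    [-6, -4, 0, 0, 0, 9],
    [-14, -9, 0, 0, 0, 18],
    [-23, -15, 0, 0, 0, 27],
    [-32, -20, 0, 0, 0, 36],
    [-40, -25, 0, 0, 0, 45],
  ],
  claw=0.6,
)

```text
time_s: 7.12
ee_pos: [547.9, -44.8, 203.7]
tcp_rot: [-3.139, -0.001, 2.176]
force: [-0.4, -0.0, -0.6]
opening: 50.9
```

```bash
python3 g.py -20 0 205 -1.5708
```

```text
pos [547.9 -44.8 203.7] rpy [-3.139e+00 -1.000e-03  2.176e+00] t 7.12 F [-0.4 -0.  -0.6] op 50.9
move [-48.   10.9  -1.4] [-1.500e-01 -2.000e-02  4.488e+01]
```

>>> step_arm(
  series=[
    [-9, 2, 0, 0, 0, 9],
    [-20, 4, -1, 0, 0, 18],
    [-31, 7, -1, 0, 0, 27],
    [-41, 9, -1, 0, 0, 36],
    [-48, 11, -1, 0, 0, 45],
  ],
)

```text
time_s: 7.75
ee_pos: [584.6, -78.3, 205.2]
tcp_rot: [-3.139, 0.0, 1.386]
force: [0.5, -0.1, 0.3]
opening: 51.0
```

```bash
python3 g.py -20 0 139 -1.5708;  python3 - <<'E'
from rig import cams
import cv2
a=cams.camera("top")["image"][145:245,285:410,::-1]; b=cams.camera("side")["image"][100:260,230:390,::-1]
cv2.imwrite("pics/t3.png",cv2.resize(a,None,fx=6,fy=6)); cv2.imwrite("pics/s3.png",cv2.resize(b,None,fx=3.7,fy=3.7))
E
```

```text
pos [584.6 -78.3 205.2] rpy [-3.139  0.     1.386] t 7.75 F [ 0.5 -0.1  0.3] op 51.0
move [ 0.2 -0.3 66.2] [-0.13  0.03 -0.42]
```

View pics/t3.png

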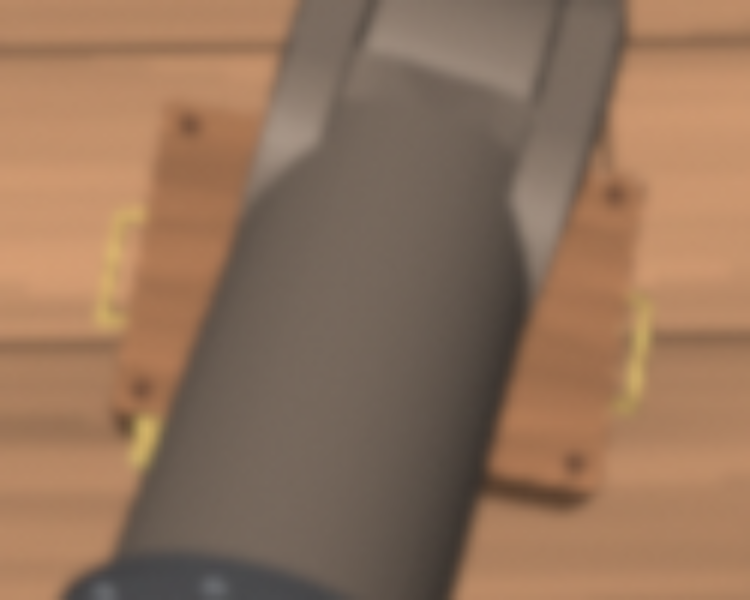

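View pics/s3.png

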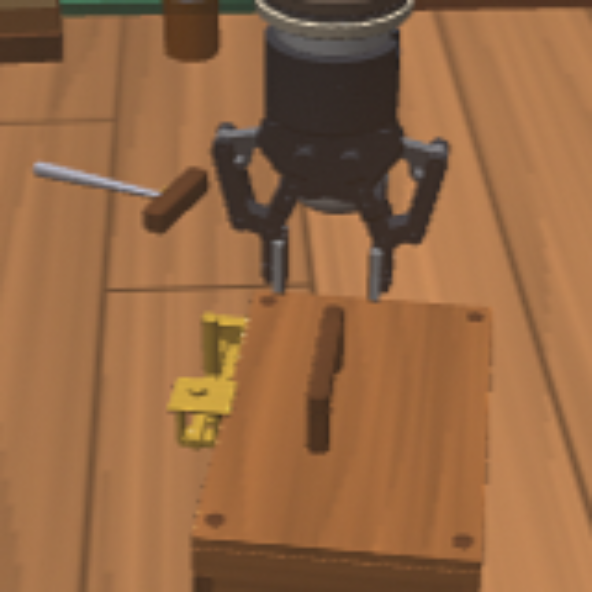

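>>> step_arm(
  series=[
    [0, 0, 12, 0, 0, 0],
    [0, 0, 28, 0, 0, 0],
    [0, 0, 44, 0, 0, 0],
    [0, 0, 58, 0, 0, 0],
    [0, 0, 65, 0, 0, 0],
  ],
)

```text
time_s: 8.48
ee_pos: [583.9, -78.4, 138.7]
tcp_rot: [-3.138, 0.001, 1.389]
force: [-1.1, 0.0, 0.0]
opening: 50.8
```

```bash
python3 g.py -20 0 139 -1.5708;  python3 - <<'E'
from rig import cams
import cv2
b=cams.camera("side")["image"][100:260,230:390,::-1]
cv2.imwrite("pics/s4.png",cv2.resize(b,None,fx=3.7,fy=3.7))
E
```

```text
pos [583.9 -78.4 138.7] rpy [-3.138e+00  1.000e-03  1.389e+00] t 8.47 F [-1.1  0.   0. ] op 50.8
move [ 0.4  0.2 -0.3] [-0.21  0.08 -0.24]
```

View pics/s4.png

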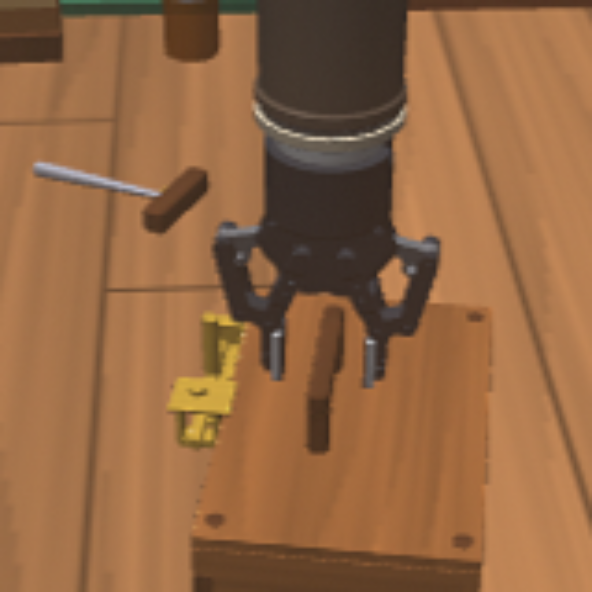

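>>> step_arm(
  series=[
    [0, 0, 0, 0, 0, 0],
    [0, 0, 0, 0, 0, 0],
    [0, 0, 0, 0, 0, 0],
    [0, 0, 0, 0, 0, 0],
    [0, 0, 0, 0, 0, 0],
  ],
  claw=0,
  squeeze=45,
)

```text
time_s: 9.15
ee_pos: [585.4, -78.7, 139.0]
tcp_rot: [-3.141, 0.002, 1.389]
force: [5.2, -1.8, -4.0]
opening: 13.7
```

>>> step_arm(
  series=[
    [0, 0, 0, 0, 0, 0],
    [0, 0, -0.5, 0, 0, 0],
    [0, 0, -1, 0, 0, 0],
    [0, 0, -1.5, 0, 0, 0],
    [0, 0, -1.5, 0, 0, 0],
  ],
)

```text
time_s: 9.78
ee_pos: [585.4, -78.7, 140.6]
tcp_rot: [-3.141, 0.002, 1.389]
force: [2.1, -1.5, -3.9]
opening: 13.1
```

>>> step_arm(
  series=[
    [0, 0, -0.4, 0, 0, 0],
    [0, 0, -0.8, 0, 0, 0],
    [0, 0, -1.2, 0, 0, 0],
    [0, 0, -1.6, 0, 0, 0],
    [0, 0, -2, 0, 0, 0],
  ],
)

```text
time_s: 10.4
ee_pos: [585.4, -78.7, 142.5]
tcp_rot: [-3.141, 0.002, 1.389]
force: [4.3, -0.8, -7.0]
opening: 13.4
```

>>> step_arm(
  series=[
    [0, 0, -0.4, 0, 0, 0],
    [0, 0, -0.8, 0, 0, 0],
    [0, 0, -1.2, 0, 0, 0],
    [0, 0, -1.6, 0, 0, 0],
    [0, 0, -2, 0, 0, 0],
  ],
)

```text
time_s: 11.02
ee_pos: [585.3, -78.7, 143.7]
tcp_rot: [-3.141, 0.002, 1.389]
force: [6.4, -2.2, -16.6]
opening: 13.1
```

```bash
python3 - <<'E'
from rig import telemetry,cams
for i in range(3):
    s=telemetry.read_state(); print(s['time_s'],s['ee_pos'].round(2),s['force'].round(1))
    if i<2: cams.camera("side")
E
```

```text
11.025 [585.35 -78.66 143.7 ] [  6.4  -2.2 -16.6]
11.075 [585.35 -78.64 143.71] [  6.9  -1.4 -16.8]
11.125 [585.38 -78.65 143.71] [  6.9  -2.2 -16.5]
```

>>> step_arm(
  series=[
    [0, 0, -0.7, 0, 0, 0],
    [0, 0, -0.7, 0, 0, 0],
    [0, 0, -0.7, 0, 0, 0],
    [0, 0, -0.7, 0, 0, 0],
    [0, 0, -0.7, 0, 0, 0],
  ],
)

```text
time_s: 11.75
ee_pos: [585.4, -78.7, 143.6]
tcp_rot: [-3.14, 0.003, 1.389]
force: [7.7, -2.7, -15.4]
opening: 13.2
```

```bash
python3 - <<'E'
from rig import telemetry,cams
for i in range(14):
    s=telemetry.read_state(); print(round(s['time_s'],2),s['ee_pos'].round(2)[2],s['force'].round(1))
    if i<13: cams.camera("side")
E
```

```text
11.75 143.61 [  7.7  -2.7 -15.4]
11.8 143.63 [  6.3  -2.  -16.4]
11.85 143.61 [  6.9  -2.1 -15.5]
11.9 143.62 [  6.5  -1.8 -15.3]
11.95 143.63 [  7.   -1.8 -15.9]
12.0 143.63 [  6.7  -1.6 -16.1]
12.05 143.63 [  7.6  -2.6 -15.6]
12.1 143.63 [  7.4  -3.1 -17. ]
12.15 143.62 [  6.6  -1.3 -15.1]
12.2 143.61 [  6.8  -1.4 -15.7]
12.25 143.62 [  7.   -2.4 -15.3]
12.3 143.62 [  7.1  -2.1 -15. ]
12.35 143.62 [  7.8  -2.7 -15.6]
12.4 143.64 [  7.3  -2.7 -15.6]
```

>>> step_arm(
  series=[
    [0, 0, 0.2, 0, 0, 0],
    [0, 0, 0.8, 0, 0, 0],
    [0, 0, 1.5, 0, 0, 0],
    [0, 0, 2.2, 0, 0, 0],
    [0, 0, 3, 0, 0, 0],
  ],
)

```text
time_s: 13.02
ee_pos: [585.4, -78.7, 140.9]
tcp_rot: [-3.141, 0.003, 1.389]
force: [1.3, -0.8, -4.6]
opening: 12.6
```

>>> step_arm(
  series=[
    [0, 0, 0.4, 0, 0, 0],
    [0, 0, 0.8, 0, 0, 0],
    [0, 0, 1.2, 0, 0, 0],
    [0, 0, 1.6, 0, 0, 0],
    [0, 0, 2, 0, 0, 0],
  ],
)

```text
time_s: 13.65
ee_pos: [585.4, -78.7, 138.8]
tcp_rot: [-3.141, 0.003, 1.389]
force: [2.6, -0.2, -3.5]
opening: 13.3
```

>>> step_arm(
  series=[
    [0, 0, 0.3, 0, 0, 0],
    [0, 0, 0.6, 0, 0, 0],
    [0, 0, 0.9, 0, 0, 0],
    [0, 0, 1.2, 0, 0, 0],
    [0, 0, 1.2, 0, 0, 0],
  ],
)

```text
time_s: 14.28
ee_pos: [585.4, -78.7, 138.7]
tcp_rot: [-3.141, 0.002, 1.389]
force: [-3.0, 1.2, 10.1]
opening: 12.9
```

>>> step_arm(
  series=[
    [0, 0, 0, 0, 0, 0],
    [0, 0, 0, 0, 0, 0],
    [0, 0, 0, 0, 0, 0],
    [0, 0, 0, 0, 0, 0],
    [0, 0, 0, 0, 0, 0],
  ],
  squeeze=20,
)

```text
time_s: 14.9
ee_pos: [585.4, -78.6, 138.8]
tcp_rot: [-3.141, 0.002, 1.389]
force: [-0.2, -0.2, 3.2]
opening: 13.3
```

>>> step_arm(
  series=[
    [0, 0, 0, 0, 0, 0],
    [0, 0, 0, 0, 0, 0],
    [0, 0, 0, 0, 0, 0],
    [0, 0, 0, 0, 0, 0],
    [0, 0, 0, 0, 0, 0],
  ],
  claw=0.6,
)

```text
time_s: 15.52
ee_pos: [585.4, -78.7, 138.7]
tcp_rot: [-3.141, 0.002, 1.389]
force: [-0.6, -0.6, -0.6]
opening: 51.3
```

>>> step_arm(
  series=[
    [0, 0, -10, 0, 0, 0],
    [0, 0, -28, 0, 0, 0],
    [0, 0, -50, 0, 0, 0],
    [0, 0, -75, 0, 0, 0],
    [0, 0, -95, 0, 0, 0],
  ],
)

```text
time_s: 16.15
ee_pos: [585.9, -78.8, 236.3]
tcp_rot: [3.14, 0.002, 1.389]
force: [0.2, -0.4, -1.5]
opening: 51.1
```

>>> step_arm(
  series=[
    [0, 0, -20, 0, 0, 0],
    [0, 0, -40, 0, 0, 0],
    [0, 0, -60, 0, 0, 0],
    [0, 0, -70, 0, 0, 0],
    [0, 0, -70, 0, 0, 0],
  ],
)

```text
time_s: 16.77
ee_pos: [586.1, -78.8, 307.3]
tcp_rot: [3.139, 0.001, 1.389]
force: [-1.5, -0.7, 0.1]
opening: 51.2
```

```bash
python3 g.py -20 0 139 -1.5708;  python3 - <<'E'
from rig import cams
import cv2
b=cams.camera("side")["image"][:,:,::-1]; cv2.imwrite("pics/s5f.png",b)
b=b[170:290,260:380]
cv2.imwrite("pics/s5.png",cv2.resize(b,None,fx=5,fy=5,interpolation=cv2.INTER_CUBIC))
E
```

```text
pos [586.1 -78.8 307.3] rpy [3.139e+00 1.000e-03 1.389e+00] t 16.77 F [-1.5 -0.7  0.1] op 51.2
move [  0.6  -2.6 168.3] [ 0.18  0.07 -0.25]
```

View pics/s5.png

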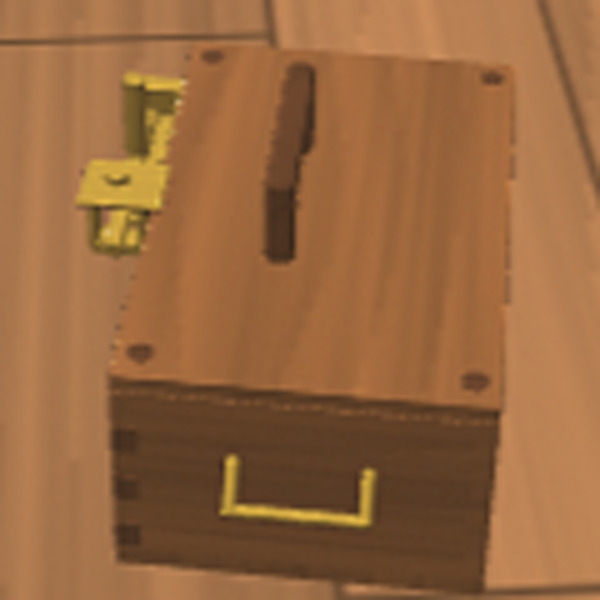

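View pics/s5f.png

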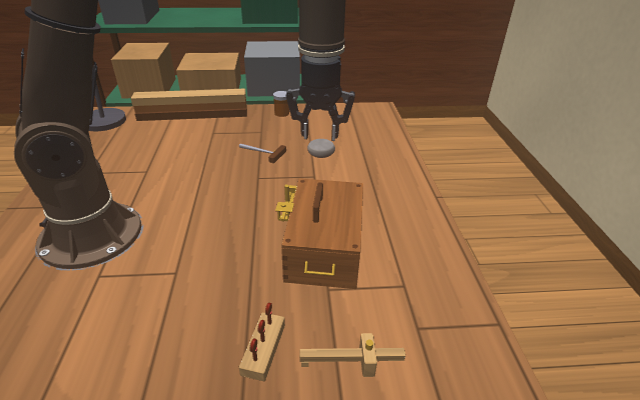

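```bash
python3 - <<'E'
from h import *
k=ray('side',(134.5/5-.5+260,76.5/5-.5+170),146);c,s=np.cos(P[2]),np.sin(P[2]);d=k[:2]-P[:2];print('travel',92-(-s*d[0]+c*d[1]))
from rig import bot
print(bot.sign_off())
E
```

```text
travel 36.26164417566667
the job is handed in; nothing more can be done
None
```

I slid the bolt home, pull-tested the lid and handed the job in at about 17 s of the 66 s allowed. `bot.sign_off()` gives no verdict, so the judged result is not known.

- **Bolt:** I gripped the knob and slid it about 35 mm until the force rose against the hard stop. My last camera estimate put the travel at 36.3 mm, though the hard stop suggests close to 40 mm. I put the gap down to camera error of a few millimetres; both are above the 33 mm needed.
- **Pull test:** I raised the pull slowly to a reading of about 16.6 N. That is above the 15 N aimed for, because the force climbed quickly once the lid's free play ran out. I then held it at about 15.6 N, so the pull lasted about 1.4 s in all. The highest single reading was 17.0 N, under the 18 N limit. Less the lid's weight, I estimate about 11–13 N on the keeper. The latch held, with the lid rising only about 5 mm.
- **Lid and release:** I eased the lid down until it seated and pressed it lightly, about 10 N. I then released the handle and backed off to about 150 mm above it.
- **Final picture:** The lid is shut, the rod is through the keeper, and the stone, gauge, reamer and peg rack look unmoved by eye. I did not measure their positions.

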